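Kit solid spacer bars with the tipping tray

TASK

Put the catch cup under the front edge of the tipping tray, then feel the weight of every loose steel bar on the bench: lay all the solid (heavy) ones lengthways along the edge in the tray's empty front row, and put the hollow (light) ones in the grey reject bin. Once every loose bar is sorted in this way, raise the tray by its handle just far enough that this row slides off into the cup while the reserve row stays behind the lip, and let the tray back down level. Leave the other things on the bench alone.

Things in the scene. Friction and masses are not known exactly. Their poses are not given: they have to be found in the camera images.
- bar_a: Loose bright steel bar of octagonal section, 26 mm across flats and 60 mm long, dark round ends; origin at its centre, x along its length. May be solid (about 260 g) or bored hollow with closed ends (about 75 g): they look the same and only the weight tells. None if absent.
- bar_b: Loose bright steel bar of octagonal section, 26 mm across flats and 60 mm long, dark round ends; origin at its centre, x along its length. May be solid (about 260 g) or bored hollow with closed ends (about 75 g): they look the same and only the weight tells. None if absent.
- bar_c: Loose bright steel bar of octagonal section, 26 mm across flats and 60 mm long, dark round ends; origin at its centre, x along its length. May be solid (about 260 g) or bored hollow with closed ends (about 75 g): they look the same and only the weight tells. None if absent.
- bar_d: Loose bright steel bar of octagonal section, 26 mm across flats and 60 mm long, dark round ends; origin at its centre, x along its length. May be solid (about 260 g) or bored hollow with closed ends (about 75 g): they look the same and only the weight tells. None if absent.
- bar_e: Loose bright steel bar of octagonal section, 26 mm across flats and 60 mm long, dark round ends; origin at its centre, x along its length. May be solid (about 260 g) or bored hollow with closed ends (about 75 g): they look the same and only the weight tells. None if absent.
- reserve_1: Reserve bar already lying in the rear row of the tray, behind the lip: bright steel bar of octagonal section, 26 mm across flats and 60 mm long, dark round ends; origin at its centre, x along its length.
- reserve_2: Reserve bar already lying in the rear row of the tray, behind the lip: bright steel bar of octagonal section, 26 mm across flats and 60 mm long, dark round ends; origin at its centre, x along its length.
- reserve_3: Reserve bar already lying in the rear row of the tray, behind the lip: bright steel bar of octagonal section, 26 mm across flats and 60 mm long, dark round ends; origin at its centre, x along its length.
- tray (a joint): Tip angle of the counting tray in rad: 0 level, up to 1.2 as its rear handle is raised; hinge along the front edge. Tray about 0.6 kg, damping 0.5 N m s/rad; let go, it falls back level. Bars slide on it (friction about 0.2) from 0.16 to 0.25 rad on; the 4 mm lip holds the rear row to about 0.7 rad if tipped smoothly, beyond that it tumbles over.
- tray_edge (a point): Middle of the tray's open front edge, on the hinge axis, on the upper face of the tray floor, 85 mm above the bench. x points along the floor to the rear, y along the edge, z up from the floor; it tips with the tray. The floor is 216 mm wide between 22 mm high side walls, 96 mm deep to a rear wall 22 mm high.
- tray_lip (a point): Middle of the raised lip, on the tray floor: 4 mm high, 4 mm thick, 60 to 64 mm behind the front edge, across the whole tray. It parts the front row (before it, no wall at the front) from the rear row (32 mm deep, behind it). Axes as tray_edge.
- front_row (a point): Point on the tray floor in the middle of the front row, 22 mm behind the front edge; axes as tray_edge. Up to three bars lie here end to end, lengthways along y, about 70 mm apart.
- tray_handle (a point): Middle of the tray's handle: a round black bar 12 mm thick and 100 mm long along the tray's y, 145 mm behind the hinge axis and 30 mm above the tray floor (115 mm above the bench at rest), 45 mm clear of the rear wall. Turns with the tray.
- stand: Fixed grey stand of the tray: two side plates 10 mm thick, 98 mm high, their inner faces at y +-128 mm, x -10..90 mm, and a base under the rear of the tray. Origin on the bench under the middle of the tray's front edge; x points from the front edge to the rear. Open in front and under the front 40 mm of the tray.
- cup_spot (a point): Point on the bench in front of the stand where the middle of the catch cup belongs (38 mm before the front edge, so that the cup's far wall is 12 mm under the edge). Axes as the stand.
- cup: Loose catch cup: open rectangular steel box 100 x 224 mm, 50 mm high, walls and floor 4 mm, 0.4 kg. Origin at the centre of its underside, long side along y. An upright black lug 10 mm thick (x), 50 mm wide (y) stands in the middle of its -x side, centre at x -47 mm, from 40 to 80 mm high. To catch, its +x side goes under the tray's front edge.
- bin: Fixed grey reject bin, open box 110 x 170 mm, 45 mm high, walls 4 mm, for hollow bars. Origin at the centre of its underside, long side along y.
- tape: Bystander: clear tape roll, 80 mm across, 25 mm high; leave alone.
- jar: Bystander: glass jar, 56 mm across, 70 mm high; leave alone.
- flask: Bystander: white bottle, 56 mm across, 130 mm high; leave alone.
- driver: Bystander: screwdriver 160 mm long lying on the bench near the loose bars; leave alone.
- dish: Bystander: shallow glass dish 90 mm across; leave alone.
Not all that is in view belongs to the job. Leave any red look-alike of the bar_c alone.

How it is judged:
On the way, in this order (a step that is already met when the one before it is completed fails the run):
1. every loose bar is sorted: the solid ones (resting with over 1.4 N) in the front row of the level tray, the hollow ones in the bin (((x of bar_a in the frame of tray_edge between 0.004 and 0.054 m and y of bar_a in the frame of tray_edge between -0.112 and 0.112 m and z of bar_a in the frame of tray_edge between 0.005 and 0.024 m and contact force between bar_a and stand above 1.4 N) or (x of bar_a in the frame of bin between -0.055 and 0.055 m and y of bar_a in the frame of bin between -0.085 and 0.085 m and z of bar_a in the frame of bin between 0 and 0.045 m and contact force between bar_a and bin below 1.9 N)) and ((x of bar_b in the frame of tray_edge between 0.004 and 0.054 m and y of bar_b in the frame of tray_edge between -0.112 and 0.112 m and z of bar_b in the frame of tray_edge between 0.005 and 0.024 m and contact force between bar_b and stand above 1.4 N) or (x of bar_b in the frame of bin between -0.055 and 0.055 m and y of bar_b in the frame of bin between -0.085 and 0.085 m and z of bar_b in the frame of bin between 0 and 0.045 m and contact force between bar_b and bin below 1.9 N)) and ((x of bar_c in the frame of tray_edge between 0.004 and 0.054 m and y of bar_c in the frame of tray_edge between -0.112 and 0.112 m and z of bar_c in the frame of tray_edge between 0.005 and 0.024 m and contact force between bar_c and stand above 1.4 N) or (x of bar_c in the frame of bin between -0.055 and 0.055 m and y of bar_c in the frame of bin between -0.085 and 0.085 m and z of bar_c in the frame of bin between 0 and 0.045 m and contact force between bar_c and bin below 1.9 N)) and ((x of bar_d in the frame of tray_edge between 0.004 and 0.054 m and y of bar_d in the frame of tray_edge between -0.112 and 0.112 m and z of bar_d in the frame of tray_edge between 0.005 and 0.024 m and contact force between bar_d and stand above 1.4 N) or (x of bar_d in the frame of bin between -0.055 and 0.055 m and y of bar_d in the frame of bin between -0.085 and 0.085 m and z of bar_d in the frame of bin between 0 and 0.045 m and contact force between bar_d and bin below 1.9 N)) and ((x of bar_e in the frame of tray_edge between 0.004 and 0.054 m and y of bar_e in the frame of tray_edge between -0.112 and 0.112 m and z of bar_e in the frame of tray_edge between 0.005 and 0.024 m and contact force between bar_e and stand above 1.4 N) or (x of bar_e in the frame of bin between -0.055 and 0.055 m and y of bar_e in the frame of bin between -0.085 and 0.085 m and z of bar_e in the frame of bin between 0 and 0.045 m and contact force between bar_e and bin below 1.9 N)) and value of joint tray below 0.05 rad), for 0.2 s.
2. the tray is tipped and all the solid bars have left its front edge ((x of bar_a in the frame of tray_edge below -0.003 m or (x of bar_a in the frame of bin between -0.055 and 0.055 m and y of bar_a in the frame of bin between -0.085 and 0.085 m and z of bar_a in the frame of bin between 0 and 0.045 m and contact force between bar_a and bin below 1.9 N)) and (x of bar_b in the frame of tray_edge below -0.003 m or (x of bar_b in the frame of bin between -0.055 and 0.055 m and y of bar_b in the frame of bin between -0.085 and 0.085 m and z of bar_b in the frame of bin between 0 and 0.045 m and contact force between bar_b and bin below 1.9 N)) and (x of bar_c in the frame of tray_edge below -0.003 m or (x of bar_c in the frame of bin between -0.055 and 0.055 m and y of bar_c in the frame of bin between -0.085 and 0.085 m and z of bar_c in the frame of bin between 0 and 0.045 m and contact force between bar_c and bin below 1.9 N)) and (x of bar_d in the frame of tray_edge below -0.003 m or (x of bar_d in the frame of bin between -0.055 and 0.055 m and y of bar_d in the frame of bin between -0.085 and 0.085 m and z of bar_d in the frame of bin between 0 and 0.045 m and contact force between bar_d and bin below 1.9 N)) and (x of bar_e in the frame of tray_edge below -0.003 m or (x of bar_e in the frame of bin between -0.055 and 0.055 m and y of bar_e in the frame of bin between -0.085 and 0.085 m and z of bar_e in the frame of bin between 0 and 0.045 m and contact force between bar_e and bin below 1.9 N)) and value of joint tray above 0.1 rad), for 0.05 s.
At the end, for the whole second after the job is handed in: Every solid bar rests inside the catch cup, which stands upright; every hollow bar rests inside the reject bin; the three reserve bars lie in the tray's rear row behind the lip; the tray is back level (within 0.03 rad); all at rest (((x of bar_a in the frame of cup between -0.05 and 0.05 m and y of bar_a in the frame of cup between -0.112 and 0.112 m and z of bar_a in the frame of cup between 0 and 0.045 m and contact force between bar_a and anything else above 1.4 N) or (x of bar_a in the frame of bin between -0.055 and 0.055 m and y of bar_a in the frame of bin between -0.085 and 0.085 m and z of bar_a in the frame of bin between 0 and 0.045 m and contact force between bar_a and bin below 1.9 N)) and ((x of bar_b in the frame of cup between -0.05 and 0.05 m and y of bar_b in the frame of cup between -0.112 and 0.112 m and z of bar_b in the frame of cup between 0 and 0.045 m and contact force between bar_b and anything else above 1.4 N) or (x of bar_b in the frame of bin between -0.055 and 0.055 m and y of bar_b in the frame of bin between -0.085 and 0.085 m and z of bar_b in the frame of bin between 0 and 0.045 m and contact force between bar_b and bin below 1.9 N)) and ((x of bar_c in the frame of cup between -0.05 and 0.05 m and y of bar_c in the frame of cup between -0.112 and 0.112 m and z of bar_c in the frame of cup between 0 and 0.045 m and contact force between bar_c and anything else above 1.4 N) or (x of bar_c in the frame of bin between -0.055 and 0.055 m and y of bar_c in the frame of bin between -0.085 and 0.085 m and z of bar_c in the frame of bin between 0 and 0.045 m and contact force between bar_c and bin below 1.9 N)) and ((x of bar_d in the frame of cup between -0.05 and 0.05 m and y of bar_d in the frame of cup between -0.112 and 0.112 m and z of bar_d in the frame of cup between 0 and 0.045 m and contact force between bar_d and anything else above 1.4 N) or (x of bar_d in the frame of bin between -0.055 and 0.055 m and y of bar_d in the frame of bin between -0.085 and 0.085 m and z of bar_d in the frame of bin between 0 and 0.045 m and contact force between bar_d and bin below 1.9 N)) and ((x of bar_e in the frame of cup between -0.05 and 0.05 m and y of bar_e in the frame of cup between -0.112 and 0.112 m and z of bar_e in the frame of cup between 0 and 0.045 m and contact force between bar_e and anything else above 1.4 N) or (x of bar_e in the frame of bin between -0.055 and 0.055 m and y of bar_e in the frame of bin between -0.085 and 0.085 m and z of bar_e in the frame of bin between 0 and 0.045 m and contact force between bar_e and bin below 1.9 N)) and linear speed of each of bar_a, bar_b, bar_c, bar_d, bar_e, cup below 0.03 m/s and x of reserve_1 in the frame of tray_edge between 0.064 and 0.1 m and y of reserve_1 in the frame of tray_edge between -0.112 and 0.112 m and z of reserve_1 in the frame of tray_edge between 0.005 and 0.024 m and x of reserve_2 in the frame of tray_edge between 0.064 and 0.1 m and y of reserve_2 in the frame of tray_edge between -0.112 and 0.112 m and z of reserve_2 in the frame of tray_edge between 0.005 and 0.024 m and x of reserve_3 in the frame of tray_edge between 0.064 and 0.1 m and y of reserve_3 in the frame of tray_edge between -0.112 and 0.112 m and z of reserve_3 in the frame of tray_edge between 0.005 and 0.024 m and value of joint tray below 0.03 rad and angle between cup's own z axis and vertical below 0.1 rad); the robot touches nothing.
It fails at once if the tape is pushed more than 40 mm from its place (distance of tape from where it was at the start of the episode above 0.04 m).
It fails at once if the jar is pushed more than 40 mm from its place (distance of jar from where it was at the start of the episode above 0.04 m).
It fails at once if the flask is pushed more than 40 mm from its place (distance of flask from where it was at the start of the episode above 0.04 m).
It fails at once if the driver is pushed more than 40 mm from its place (distance of driver from where it was at the start of the episode above 0.04 m).
It fails at once if the dish is pushed more than 40 mm from its place (distance of dish from where it was at the start of the episode above 0.04 m).
Of bar_a, bar_b, bar_c, bar_d, bar_e only 4 to 5 are there at a start; the rules pass over those that are not, and their reading is None.
At some moment in a run one of cup may be knocked a few centimetres aside while the robot is not near it.
Once in a run the grip may slacken for a moment while it holds something.
It also fails if it takes over 210 s, if anything falls off the work surface, if the arm or the gripper's body presses on something with over 40 N, if the wrist force passes 120 N, or if a joint passes its speed limit or range.

ROBOT

A 7-joint arm with a two-finger parallel gripper is mounted at the origin on the work surface. World frame = base frame: x ahead of the robot, y to its left, z up, the work surface at z = 0. Lengths are in m, angles in rad, forces in N, time in s.
With the tool pointing down it reaches from about 0.425 to 0.875 m from the base axis. Payload 4.7 kg.
Tool frame: the origin (TCP) lies at the very end of the fingers, on their centre line; the grasp point (between the pads) lies 19 mm behind it; z points along the fingers, y is the line along which they close (so a half turn about z gives the same grasp; the last joint's range is limited). The gripper opens to 87 mm and grips with 3 to 60 N. Pads are 19 mm wide; open, the fingers measure 117 mm over their backs; the gripper's body (75 mm by 190 mm) begins 51 mm behind the grasp point.
Start: joints at [1.157, 0.321, -0.07, 1.45, 0.023, 1.371, -0.057], TCP at [0.27, -0.591, 0.223] pointing down, gripper open.
Joint ranges: [-2.86, 2.86], [-0.3, 2.09], [-1.38, 1.24], [0.06, 2.45], [-1.56, 4.7], [0.09, 2.05], [-2.69, 2.69]. Speed limits (rad/s): [2.57, 2.57, 3.14, 3.14, 3.14, 3.14, 3.14].

INTERFACE

Orientations are given as a rotation vector (axis times angle).
In Python, from bench import ctrl, imaging, ticket gives the robot as it stands.
- The arm moves only by the tool jog_arm, never from a script. Its argument "rows" is text: rows parted by semicolons, each of 7 numbers parted by spaces: the shift along the tool's x, y, z in cm, then the turn, a rotation vector about the tool's x, y, z in rad, then the closure, from -1 (fully open) to 1 (shut), so that 0 is half open. A call has 1 to 5 rows; each row shifts and turns the commanded pose from where the row before left it, along the tool's axes as they then stand; what a row does not reach is not made up. A row lasts 1/8 s, in which the tool goes at most 62.5 mm and 10.7 degrees, less where a joint would pass 70% of its speed; a pose out of reach is approached as far as the arm can. A call with a gripper value outside its range is refused whole. The fingers move at their own pace and stop on an object; "force" is the grip in N (left out, the last holds). Time passes only in rows, so rows that do not move let the fingers close. It gives the time, the measured TCP pose, the force, the opening and the grip force at its end, in the units of the state.
- ctrl.get_state(): the state, without advancing time (a new reading comes with each control period).
- imaging.get_image(name): name is "scene" or "top" or "wrist"; returns a dict with "img" (420x560x3 uint8, blue, green, red), "vertical_fov" (degrees; the focal length in pixels is half the picture's height over the tangent of half this angle, whatever the lens; pixels are square), "cx", "cy" (the principal point, pixels), "origin" and "orientation" of the camera in the world. Camera axes: x right, y down, z forward; pixel columns grow to the right and rows downward; lengths in m; the calibration is good to about 2 mm. A picture is of the moment at which its call begins. There is no depth.
- ticket.close_job(): hands the job in; it is judged then, once.
The state is a dict: "time": time; "joint_positions": joint angles; "qd": joint speeds; "joint_torque": joint torques, N m; "position": TCP position; "tool_rot": TCP orientation; "ft_force": force on the tool from outside, world axes, zero at the start; "torque": the same for the moment, N m; "grip_width": opening from 0.0 (shut) to 1.0 (fully open); "grip_force": force on a finger pad.
Only numpy, scipy, OpenCV 4.12 (cv2) and the standard library are available. Lean on these libraries where they do the work, as an engineer would, in place of code of your own. Each camera call takes 0.05 s, during which the arm holds its last target. There are 200 camera calls.

## Working session

There is one attempt and no reset: what is moved stays moved. The work goes in short steps, Python scripts to look and compute and a tool call to move; the robot and the scene stay as the last step left them, time stands still between calls to the robot, and variables do not carry over. Pictures are saved under pics/ and viewed, at most 14 in all, crops included, and the job is handed in when it is done.

Besides the shell and the picture viewer there is one more tool, called after "Call:" as name(argument=value, ...), one argument or row to a line, values as JSON. jog_arm: Moves the arm, as the interface text tells. Its arguments: {"type":"object","properties":{"rows":{"type":"string"},"force":{"type":"number"}},"required":["rows"]}

```bash
ls; mkdir -p pics; python3 - <<'E'
from bench import ctrl, imaging
import cv2
print(ctrl.get_state())
for n in("scene","top"):
    d=imaging.get_image(n); cv2.imwrite(f"pics/{n}0.png",d["img"]); print(n,{k:v for k,v in d.items() if k!="img"})
E
```

```text
pics
{'time': 0.0, 'joint_positions': array([ 1.15714309,  0.32181927, -0.07007355,  1.45166007,  0.02260307,
        1.37079713, -0.05690269]), 'qd': array([ 8.76026648e-04, -1.30874052e-03,  1.84544768e-03, -2.30171156e-04,
        7.84670972e-04,  6.72914112e-05,  2.97530863e-04]), 'joint_torque': array([-4.98085483e-04, -4.91291392e+01, -4.04096385e-01, -3.12528384e+01,
       -6.39036368e-02,  4.38928034e-02,  1.81639948e-04]), 'position': array([ 0.26935793, -0.59096092,  0.22147134]), 'tool_rot': array([-3.06821972e+00, -6.66441073e-01,  7.91238167e-04]), 'ft_force': array([0.48750119, 0.13998999, 0.44214083]), 'torque': array([0.02071959, 0.01103146, 0.02749778]), 'grip_force': 0.0, 'grip_width': 0.9988406656089557}
scene {'vertical_fov': 48.84479045482253, 'cx': 274.1450053089788, 'cy': 212.8958913296595, 'origin': array([1.0925031 , 0.81709336, 0.95746049]), 'orientation': array([-0.8963034 , -2.51201359,  1.10643123])}
top {'vertical_fov': 49.92852549225684, 'cx': 283.3576388265964, 'cy': 216.75139623450508, 'origin': array([0.45215532, 0.07393977, 1.27667181]), 'orientation': array([-2.19993921,  2.1775384 , -0.06794427])}
```

View pics/top0.png

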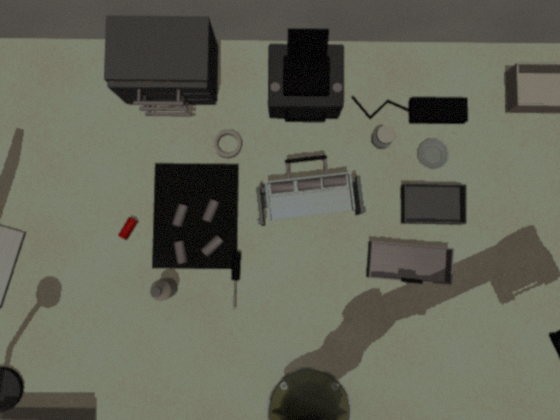

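View pics/scene0.png

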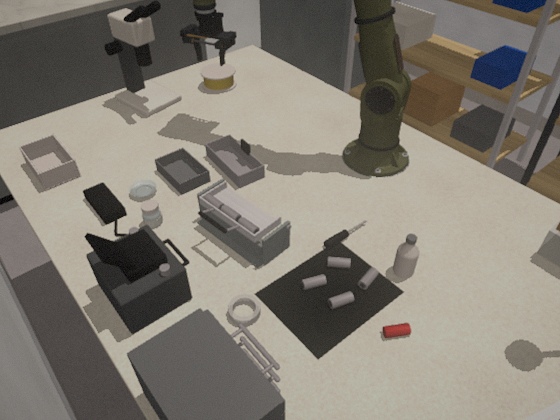

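Top view: four loose bars on the black mat at (180,215), (211,210), (180,251) and (211,245). The red look-alike is at (128,228). The tray is at (308,190) with its handle at (305,158). The cup is at (410,262) with its lug at (411,282), and the dark grey bin is at (433,204). The beige box at (535,88) has no lug and isn't grey, so it's a distractor. Next I'll take enlarged crops.

```bash
cat > h.py <<'E'
import numpy as np, cv2
from bench import ctrl, imaging
from scipy.spatial.transform import Rotation as R
def cam(n):
    d=imaging.get_image(n); d["f"]=210/np.tan(np.radians(d["vertical_fov"]/2)); d["R"]=R.from_rotvec(d["orientation"]).as_matrix(); return d
def ray(d,uv,z):
    uv=np.atleast_2d(np.float64(uv)); v=np.c_[(uv[:,0]-d["cx"])/d["f"],(uv[:,1]-d["cy"])/d["f"],np.ones(len(uv))]@d["R"].T
    return d["origin"]+v*((z-d["origin"][2])/v[:,2])[:,None]
def proj(d,p):
    c=(np.atleast_2d(p)-d["origin"])@d["R"]; return np.c_[c[:,0]/c[:,2]*d["f"]+d["cx"],c[:,1]/c[:,2]*d["f"]+d["cy"]]
def go(p,yaw=None):
    """shift in tool axes (cm) and z turn to reach p and tool-x yaw (deg)"""
    s=ctrl.get_state(); M=R.from_rotvec(s["tool_rot"]).as_matrix()
    y=np.degrees(np.arctan2(M[1,0],M[0,0]))
    print("shift cm",np.round(M.T@(np.array(p)-s["position"])*100,2),"yaw now %.1f"%y, "" if yaw is None else "turn z %.3f"%np.radians(-((yaw-y+90)%180-90)))
E
python3 - <<'E'
from h import *
d=cam("top"); im=d["img"]; g=cv2.cvtColor(im,cv2.COLOR_BGR2GRAY)
roi=np.zeros_like(g); roi[170:265,158:236]=255
m=cv2.bitwise_and(cv2.inRange(g,60,255),roi)
for c in cv2.findContours(m,0,2)[0]:
    if cv2.contourArea(c)>60:
        r=cv2.minAreaRect(c); b=ray(d,cv2.boxPoints(r),.018); e=[b[1]-b[0],b[2]-b[1]]; e=max(e,key=np.linalg.norm)
        print(np.round(r[0]),r[1],np.round(b.mean(0),4),"yaw %.1f"%(np.degrees(np.arctan2(e[1],e[0]))%180), [round(float(np.linalg.norm(x)),3) for x in (b[1]-b[0],b[2]-b[1])])
big=cv2.resize(im[140:290,250:480],None,fx=3.4,fy=3.4,interpolation=cv2.INTER_CUBIC)
big=cv2.convertScaleAbs(big,alpha=1.6,beta=20); cv2.imwrite("pics/c1.png",big); print(big.shape)
big=cv2.resize(im[170:310,90:250],None,fx=4,fy=4,interpolation=cv2.INTER_CUBIC)
cv2.imwrite("pics/c2.png",cv2.convertScaleAbs(big,alpha=1.6,beta=20))
E
```

```text
[179. 252.] (21.07178497314453, 7.353911399841309) [0.4313 0.3641 0.018 ] yaw 9.5 [0.02, 0.059]
[212. 245.] (7.713911056518555, 21.3543643951416) [0.4496 0.2747 0.018 ] yaw 132.0 [0.059, 0.022]
[179. 215.] (7.432911396026611, 21.27350616455078) [0.5347 0.3665 0.018 ] yaw 161.4 [0.059, 0.021]
[210. 210.] (7.365692138671875, 21.10394859313965) [0.548  0.2812 0.018 ] yaw 156.7 [0.059, 0.021]
(510, 782, 3)
```

View pics/c1.png

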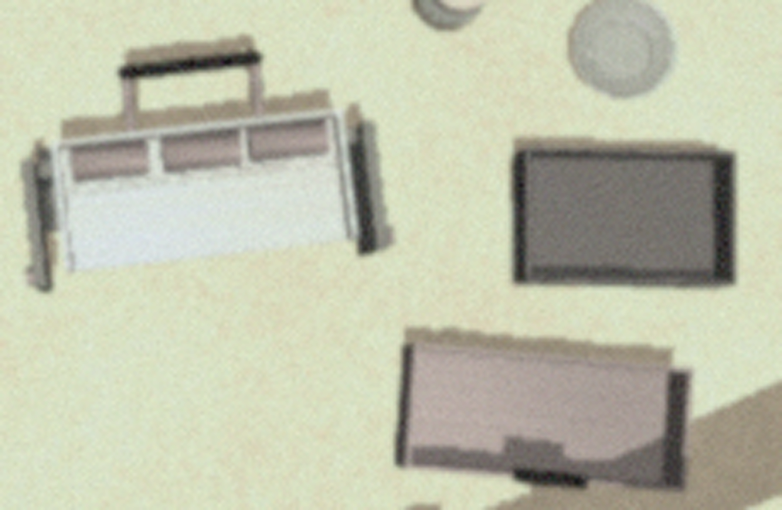

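View pics/c2.png

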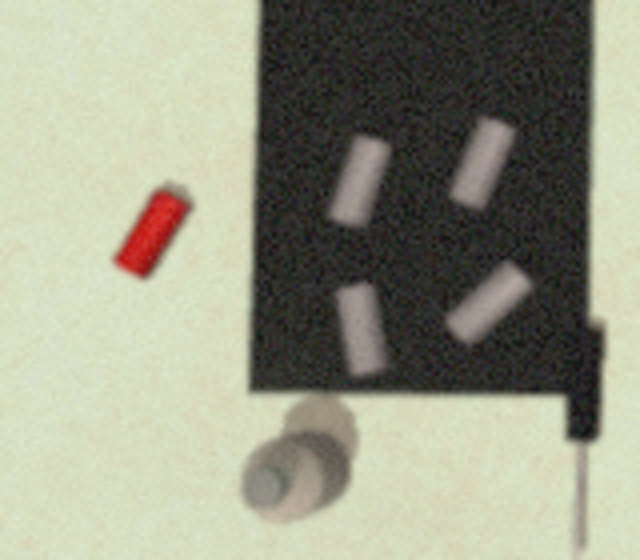

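The crops show the tray front edge from (70,270) to (345,240), its handle from (120,72) to (260,57), and the empty front row. The cup's lug is at (550,478), and the bin rim runs (515,150) to (733,283). The four grey bars are on the mat, with the red decoy off it at (150,230), so it's clearly excluded.

```bash
python3 - <<'E'
from h import *
d=cam("top")
f=lambda L:np.array(L)/3.4+[250-.35,140-.35]
def seg(n,L,z):
    P=ray(d,f(L),z); e=P[0]-P[1]; print(n,np.round(P,4).tolist(),"mid",np.round(P[:2].mean(0),4),"len %.3f yaw %.1f"%(np.linalg.norm(e),np.degrees(np.arctan2(e[1],e[0]))))
seg("edge",[(70,270),(347,240)],.085)
seg("handle",[(121,72),(260,57)],.121)
seg("rearwall top",[(60,143),(342,113)],.107)
seg("lug",[(514,476),(586,482)],.08)
seg("cup -x rim",[(398,465),(684,489)],.05)
seg("cup +x rim",[(404,342),(690,370)],.05)
seg("bin n",[(515,150),(734,152)],.045)
seg("bin s",[(515,283),(734,284)],.045)
seg("dish/jar",[(620,47),(449,0)],.02)
go((.5,0,.25),0)
E
```

```text
edge [[0.5211, 0.1103, 0.085], [0.5467, -0.1052, 0.085]] mid [0.5339 0.0025 0.085 ] len 0.217 yaw 96.8
handle [[0.6703, 0.0722, 0.121], [0.6829, -0.0335, 0.121]] mid [0.6766 0.0194 0.121 ] len 0.106 yaw 96.8
rearwall top [[0.6174, 0.1185, 0.107], [0.6428, -0.098, 0.107]] mid [0.6301 0.0102 0.107 ] len 0.218 yaw 96.7
lug [[0.365, -0.2355, 0.08], [0.3609, -0.2912, 0.08]] mid [ 0.363  -0.2633  0.08  ] len 0.056 yaw 85.9
cup -x rim [[0.3705, -0.1511, 0.05], [0.3539, -0.3781, 0.05]] mid [ 0.3622 -0.2646  0.05  ] len 0.228 yaw 85.8
cup +x rim [[0.4682, -0.1561, 0.05], [0.4482, -0.3841, 0.05]] mid [ 0.4582 -0.2701  0.05  ] len 0.229 yaw 85.0
bin n [[0.6242, -0.247, 0.045], [0.6244, -0.4239, 0.045]] mid [ 0.6243 -0.3354  0.045 ] len 0.177 yaw 90.1
bin s [[0.5166, -0.2463, 0.045], [0.5176, -0.4223, 0.045]] mid [ 0.5171 -0.3343  0.045 ] len 0.176 yaw 90.3
dish/jar [[0.7144, -0.3409, 0.02], [0.7524, -0.1995, 0.02]] mid [ 0.7334 -0.2702  0.02  ] len 0.146 yaw -105.0
shift cm [ 45.5  -44.22  -2.76] yaw now 24.5 turn z 0.428
```

Call:
jog_arm(
  rows="3.67 -4.32 0.3 0 0 0 -0.4;3.67 -4.32 0.3 0 0 0 -0.4;3.67 -4.32 0.3 0 0 0 -0.4;3.67 -4.32 0.3 0 0 0 -0.4",
  force=30,
)

```text
time: 0.7
position: [0.3319, -0.3714, 0.2104]
tool_rot: [3.07, 0.667, 0.0]
ft_force: [0.7, -0.1, 0.9]
grip_width: 0.714
grip_force: 0.0
```

Call:
jog_arm(
  rows="3.67 -4.32 0.3 0 0 0 -0.4;3.67 -4.32 0.3 0 0 0 -0.4;0 0 0 0 0 -0.178 -0.4;0 0 0 0 0 -0.178 -0.4;0 0 0 0 0 -0.178 -0.4",
)

```text
time: 1.32
position: [0.3624, -0.264, 0.2046]
tool_rot: [2.78, 1.462, -0.0]
ft_force: [-0.8, 0.8, 0.4]
grip_width: 0.697
grip_force: 0.0
```

Call:
jog_arm(
  rows="0 0 0 0 0 -0.178 -0.4;0 0 0 0 0 -0.178 -0.4;0 0 0 0 0 -0.178 -0.4;0 0 0 0 0 0 -0.4;0 0 0 0 0 0 -0.4",
)

```text
time: 1.95
position: [0.3624, -0.2642, 0.2045]
tool_rot: [2.306, 2.133, -0.0]
ft_force: [0.6, -0.1, 0.3]
grip_width: 0.7
grip_force: 0.0
```

```bash
python3 - <<'E'
from h import *
go((.362,-.264,.054),85.6)
s=ctrl.get_state(); print(s["position"],s["time"],s["joint_positions"],s["grip_width"])
d=cam("wrist"); cv2.imwrite("pics/w1.png",d["img"]); print(d["vertical_fov"],d["origin"],proj(d,(.362,-.264,.08)))
E
```

```text
shift cm [ 0.02 -0.04 15.05] yaw now 85.5 turn z -0.001
[ 0.36242678 -0.2641983   0.20452319] 1.95 [ 0.84646203 -0.09037319 -0.25899746  1.93951648 -0.02399644  1.28954204
  0.51723114] 0.6998467460210115
66.87972010306427 [ 0.36763474 -0.18714282  0.36537252] [[277.36817878 202.87617237]]
```

View pics/w1.png

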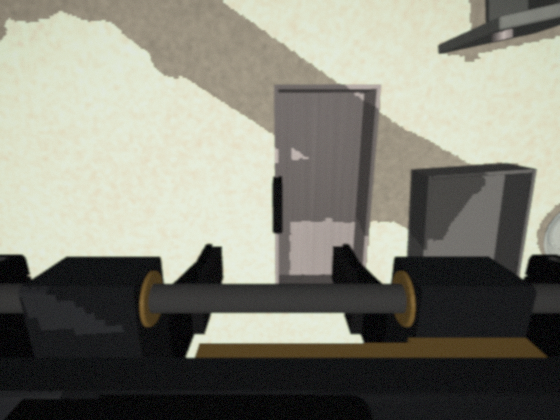

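The wrist view puts the lug at (278,204) against a predicted (277,203), so I'm descending and gripping.

Call:
jog_arm(
  rows="0 0 5 0 0 0 -0.4;0 0 5 0 0 0 -0.4;0 0 3 0 0 0 -0.4;0 0 2 0 0 0 -0.4;0 0 0 0 0 0 -0.4",
)

```text
time: 2.62
position: [0.3613, -0.2634, 0.0532]
tool_rot: [-2.302, -2.133, 0.001]
ft_force: [0.4, 0.7, 1.2]
grip_width: 0.697
grip_force: 0.0
```

Call:
jog_arm(
  rows="0 0 0 0 0 0 1;0 0 0 0 0 0 1;0 0 0 0 0 0 1;0 0 0 0 0 0 1;0 0 0 0 0 0 1",
  force=50,
)

```text
time: 3.25
position: [0.3625, -0.2643, 0.0547]
tool_rot: [2.303, 2.136, -0.0]
ft_force: [-0.4, 0.5, 0.1]
grip_width: 0.214
grip_force: 0.0
```

Call:
jog_arm(
  rows="0 0 0 0 0 0 1;0 0 0 0 0 0 1;0 0 -0.4 0 0 0 1;0 0 -0.4 0 0 0 1;0 0 0 0 0 0 1",
)

```text
time: 3.88
position: [0.3624, -0.2643, 0.0627]
tool_rot: [2.303, 2.137, -0.0]
ft_force: [-0.2, -0.3, -4.5]
grip_width: 0.108
grip_force: 50.0
```

```bash
python3 - <<'E'
from h import *
go((.41,-.13,.062));go((.43,-.03,.062)); go((.4496,-.0076,.062),96.8)
E
```

```text
shift cm [13.75  3.74  0.06] yaw now 85.7 
shift cm [23.87  4.98  0.06] yaw now 85.7 
shift cm [26.25  6.77  0.06] yaw now 85.7 turn z -0.194
```

Call:
jog_arm(
  rows="2.75 0.75 0 0 0 0 1;2.75 0.75 0 0 0 0 1;2.75 0.75 0 0 0 0 1;2.75 0.75 0 0 0 0 1;2.75 0.75 0 0 0 0 1",
)

```text
time: 4.5
position: [0.4102, -0.129, 0.0624]
tool_rot: [-2.303, -2.136, 0.0]
ft_force: [-0.2, -0.2, -3.8]
grip_width: 0.113
grip_force: 50.0
```

Call:
jog_arm(
  rows="2.5 0.3 0 0 0 0 1;2.5 0.3 0 0 0 0 1;2.5 0.3 0 0 0 0 1;2.5 0.3 0 0 0 0 1;0 0 0 0 0 0 1",
)

```text
time: 5.12
position: [0.4298, -0.029, 0.0625]
tool_rot: [-2.299, -2.141, -0.001]
ft_force: [-0.1, -1.4, -3.3]
grip_width: 0.111
grip_force: 50.0
```

Call:
jog_arm(
  rows="0 0 0 0 0 -0.065 1;0 0 0 0 0 -0.065 1;0 0 0 0 0 -0.064 1;0 0 0 0 0 0 1",
)

```text
time: 5.62
position: [0.4293, -0.0318, 0.0624]
tool_rot: [-2.087, -2.348, 0.001]
ft_force: [-0.5, 0.2, -4.1]
grip_width: 0.11
grip_force: 50.0
```

```bash
python3 - <<'E'
from h import *
go((.4496,-.0076,.062),96.8)
d=cam("top"); im=d["img"]
big=cv2.resize(im[140:290,230:420],None,fx=4,fy=4,interpolation=cv2.INTER_CUBIC)
cv2.imwrite("pics/c3.png",cv2.convertScaleAbs(big,alpha=1.6,beta=20))
d=cam("wrist"); cv2.imwrite("pics/w2.png",d["img"])
E
```

```text
shift cm [2.17 2.3  0.04] yaw now 96.7 turn z -0.001
```

View pics/w2.png

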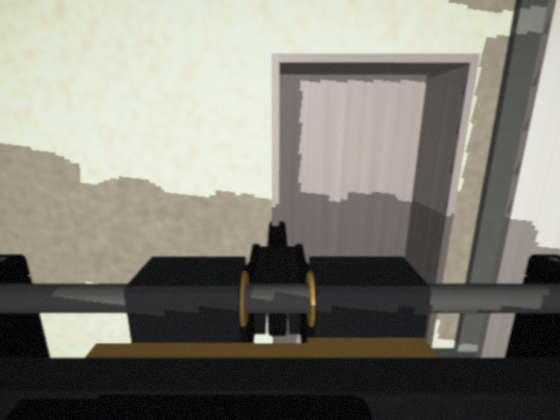

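The cup hangs straight, with its edge at x≈470 clear of the stand plate at x≈500. Setting it down.

Call:
jog_arm(
  rows="2.2 0 0 0 0 0 1;0 1.2 0 0 0 0 1;0 1.1 0 0 0 0 1;0 0 0.5 0 0 0 1;0 0 0.3 0 0 0 1",
)

```text
time: 6.35
position: [0.4494, -0.007, 0.0546]
tool_rot: [-2.086, -2.348, 0.002]
ft_force: [-7.6, -0.4, 18.1]
grip_width: 0.117
grip_force: 50.0
```

Call:
jog_arm(
  rows="0 0 0 0 0 0 1;0 0 0 0 0 0 0.5;0 0 0 0 0 0 0.2;0 0 0 0 0 0 0;0 0 -2 0 0 0 0",
)

```text
time: 6.98
position: [0.4486, -0.0065, 0.0736]
tool_rot: [-2.084, -2.348, 0.002]
ft_force: [0.2, -0.3, 0.4]
grip_width: 0.459
grip_force: 0.0
```

Call:
jog_arm(
  rows="0 0 -4 0 0 0 0;0 0 -4 0 0 0 0;0 0 -4 0 0 0 0;0 0 0 0 0 0 0",
)

```text
time: 7.48
position: [0.4523, -0.0066, 0.1979]
tool_rot: [2.081, 2.345, 0.006]
ft_force: [-0.1, 0.8, -0.7]
grip_width: 0.502
grip_force: 0.0
```

```bash
python3 - <<'E'
from h import *
for p,y in (((.534,.16,.2),None),((.5347,.3665,.15),161.4),((.548,.2812,.15),156.7),((.4313,.3641,.15),189.5),((.4496,.2747,.15),132)): go(p,y)
d=cam("wrist"); print(np.round(proj(d,(.4496,-.0076,.08))))
d=cam("top"); im=d["img"]; cv2.imwrite("pics/t2.png",im)
big=cv2.resize(im[140:290,210:410],None,fx=4,fy=4,interpolation=cv2.INTER_CUBIC)
cv2.imwrite("pics/c3.png",cv2.convertScaleAbs(big,alpha=1.6,beta=20))
E
```

```text
shift cm [15.57 10.09 -0.18] yaw now 96.8 
shift cm [36.07 12.58  4.79] yaw now 96.8 turn z -1.127
shift cm [27.45 12.89  4.81] yaw now 96.8 turn z -1.045
shift cm [37.06  2.29  4.72] yaw now 96.8 turn z 1.524
shift cm [27.97  3.04  4.75] yaw now 96.8 turn z -0.614
[[274. 206.]]
```

Call:
jog_arm(
  rows="5.6 0.6 0 0 0 0 -0.2;5.6 0.6 0 0 0 0 -0.2;5.6 0.6 0 0 0 0 -0.2;5.6 0.6 0 0 0 0 -0.2;5.6 0.6 0 0 0 0 -0.2",
)

```text
time: 8.2
position: [0.4456, 0.2761, 0.1931]
tool_rot: [-2.086, -2.349, 0.003]
ft_force: [1.4, 0.8, 0.5]
grip_width: 0.602
grip_force: 0.0
```

Call:
jog_arm(
  rows="0 0 1.5 0 0 -0.154 -0.2;0 0 1.5 0 0 -0.154 -0.2;0 0 1.5 0 0 -0.154 -0.2;0 0 1.5 0 0 -0.152 -0.2;0 0 0 0 0 0 -0.2",
)

```text
time: 8.82
position: [0.4447, 0.2741, 0.1322]
tool_rot: [-1.278, -2.866, 0.005]
ft_force: [0.1, -0.1, -0.0]
grip_width: 0.597
grip_force: 0.0
```

```bash
cat >> h.py <<'E'
def ft(n=5):
    L=[]
    for _ in range(n): L.append(ctrl.get_state()["ft_force"]); imaging.get_image("top")
    print("ft",np.round(np.mean(L,0),2),"sd",np.round(np.std(L,0),2))
E
python3 - <<'E'
from h import *
go((.4496,.2747,.005),132); ft(4)
d=cam("wrist"); cv2.imwrite("pics/w3.png",d["img"]); print(np.round(proj(d,(.4496,.2747,.026))))
g=cv2.cvtColor(d["img"],cv2.COLOR_BGR2GRAY); print(g.shape)
E
```

```text
shift cm [-0.32  0.46 12.72] yaw now 131.9 turn z -0.001
ft [ 0.34 -0.18 -0.33] sd [0.41 0.47 0.23]
[[280. 211.]]
(420, 560)
```

View pics/w3.png

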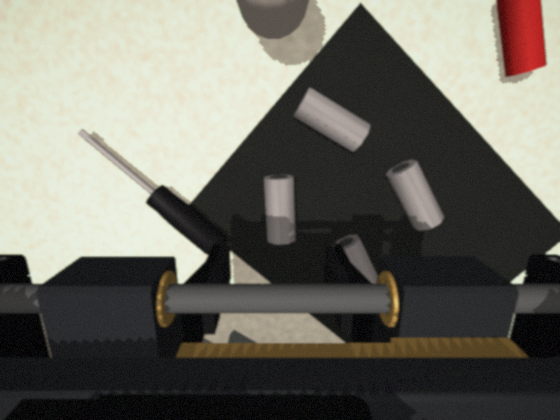

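View pics/c3.png

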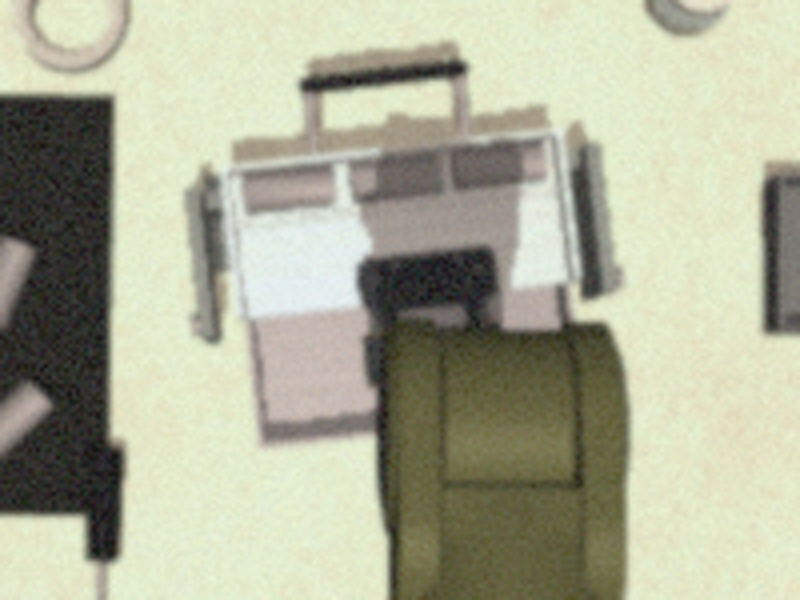

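The wrist view shows the target bar at (280,209) against a predicted (280,211). The driver at (190,220) is clear of the fingers, and the cup sits square under the tray edge. Grasping bar 1.

Call:
jog_arm(
  rows="-0.3 0.45 3 0 0 0 -0.2;0 0 4 0 0 0 -0.2;0 0 3 0 0 0 -0.2;0 0 2 0 0 0 -0.2;0 0 0.6 0 0 0 -0.2",
)

```text
time: 9.7
position: [0.4515, 0.2756, 0.0079]
tool_rot: [-1.278, -2.869, 0.001]
ft_force: [-0.6, 0.1, 0.1]
grip_width: 0.605
grip_force: 0.0
```

Call:
jog_arm(
  rows="0 0 0 0 0 0 1;0 0 0 0 0 0 1;0 0 0 0 0 0 1;0 0 0 0 0 0 1;0 0 0 0 0 0 1",
  force=35,
)

```text
time: 10.32
position: [0.452, 0.2758, 0.0091]
tool_rot: [1.278, 2.869, -0.0]
ft_force: [-1.4, -1.0, 5.4]
grip_width: 0.294
grip_force: 35.0
```

Call:
jog_arm(
  rows="0 0 -3 0 0 0 1;0 0 -4 0 0 0 1;0 0 -5 0 0 0 1;0 0 -5 0 0 0 1;0 0 0 0 0 0 1",
)

```text
time: 10.95
position: [0.4538, 0.2774, 0.182]
tool_rot: [1.276, 2.865, 0.008]
ft_force: [-0.3, -0.2, -3.6]
grip_width: 0.293
grip_force: 35.0
```

```bash
cat >> h.py <<'E'
E0=np.array([.534,.0025]); UX=np.array([.993,.1184]); UY=np.array([-.1184,.993])
def tp(x,y,z): return (*(E0+x*UX+y*UY),z)
E
python3 - <<'E'
from h import *
ft(4); print(ctrl.get_state()["grip_width"]*87)
go(tp(.022,.068,.2),96.8); go((.57,-.335,.2),90)
E
```

```text
ft [ 0.15 -0.3  -3.53] sd [0.57 0.44 0.16]
25.651279702522963
shift cm [-21.52  -6.32  -2.35] yaw now 132.0 turn z 0.614
shift cm [-53.31 -31.94  -2.29] yaw now 132.0 turn z 0.733
```

Bar 1 reads about −3.2 N, so it's solid and goes to the tray's left slot.

Call:
jog_arm(
  rows="-5.4 -1.6 -0.6 0 0 0 1;-5.4 -1.6 -0.6 0 0 0 1;-5.4 -1.6 -0.6 0 0 0 1;-5.3 -1.5 -0.6 0 0 0 1;0 0 0 0 0 0.154 1",
)

```text
time: 11.78
position: [0.5499, 0.0669, 0.2001]
tool_rot: [-1.512, -2.751, 0.005]
ft_force: [-0.7, 0.3, -3.5]
grip_width: 0.295
grip_force: 35.0
```

Call:
jog_arm(
  rows="0 0 0 0 0 0.154 1;0 0 0 0 0 0.154 1;0 0 0 0 0 0.152 1;0 0 0 0 0 0 1",
)

```text
time: 12.28
position: [0.5477, 0.0738, 0.2005]
tool_rot: [-2.081, -2.35, 0.004]
ft_force: [0.5, 0.5, -3.6]
grip_width: 0.292
grip_force: 35.0
```

```bash
python3 - <<'E'
from h import *
go(tp(.020,.070,.094),96.8)
E
```

```text
shift cm [ 0.08 -0.17 10.65] yaw now 96.9 turn z 0.002
```

Call:
jog_arm(
  rows="0 -0.15 4 0 0 0 1;0 0 3.5 0 0 0 1;0 0 2 0 0 0 1;0 0 0.8 0 0 0 1;0 0 0 0 0 0 1",
)

```text
time: 12.9
position: [0.5475, 0.0738, 0.0996]
tool_rot: [-2.084, -2.35, -0.0]
ft_force: [1.0, -0.4, -2.9]
grip_width: 0.297
grip_force: 35.0
```

```bash
python3 - <<'E'
from h import *
ft(3);go(tp(.020,.070,.094),96.8)
d=cam("wrist"); cv2.imwrite("pics/w4.png",d["img"])
E
```

```text
ft [ 0.51 -0.58 -2.62] sd [0.42 0.18 0.21]
shift cm [ 0.08 -0.27  0.68] yaw now 96.8 turn z 0.001
```

View pics/w4.png

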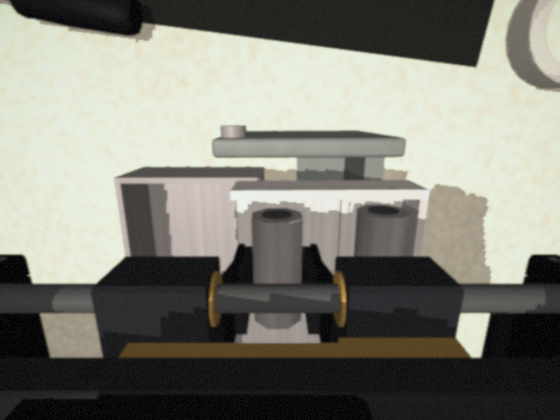

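The bar hangs at (277,265) over the floor, clear of the reserve bar at (385,230). Lowering and releasing with a small opening.

Call:
jog_arm(
  rows="0 -0.2 0.3 0 0 0 1;0 0 0.2 0 0 0 1;0 0 0.1 0 0 0 1;0 0 0 0 0 0 1",
)

```text
time: 13.6
position: [0.5457, 0.0735, 0.0941]
tool_rot: [2.085, 2.349, 0.001]
ft_force: [-1.6, -0.6, 3.2]
grip_width: 0.291
grip_force: 35.0
```

```bash
python3 - <<'E'
from h import *
ft(2);go(tp(.020,.070,.094),96.8)
E
```

```text
ft [-1.77 -0.44  2.86] sd [0.16 0.18 0.36]
shift cm [ 0.09 -0.    0.01] yaw now 96.8 turn z 0.000
```

Call:
jog_arm(
  rows="0 0 0 0 0 0 0.2;0 0 0 0 0 0 0.1;0 0 0 0 0 0 0.05;0 0 -2 0 0 0 0.05;0 0 -4 0 0 0 0.05",
)

```text
time: 14.32
position: [0.5443, 0.0734, 0.1539]
tool_rot: [-2.084, -2.348, 0.003]
ft_force: [0.2, -0.2, -0.3]
grip_width: 0.473
grip_force: 0.0
```

Call:
jog_arm(
  rows="0 0 -4 0 0 0 0;0 0 -1 0 0 -0.175 -0.1;0 0 0 0 0 -0.175 -0.2;0 0 0 0 0 -0.175 -0.2;0 0 0 0 0 -0.175 -0.2",
)

```text
time: 14.95
position: [0.5457, 0.0737, 0.2051]
tool_rot: [1.144, 2.924, 0.001]
ft_force: [0.8, 0.5, 0.4]
grip_width: 0.6
grip_force: 0.0
```

Call:
jog_arm(
  rows="0 0 0 0 0 -0.175 -0.2;0 0 0 0 0 -0.17 -0.2;0 0 0 0 0 0 -0.2",
)

```text
time: 15.32
position: [0.5456, 0.0736, 0.2047]
tool_rot: [0.637, 3.075, 0.0]
ft_force: [0.2, 0.0, 0.6]
grip_width: 0.599
grip_force: 0.0
```

```bash
python3 - <<'E'
from h import *
ft(3);go((.548,.2812,.009),156.7)
d=cam("top"); im=d["img"]
big=cv2.resize(im[140:290,210:410],None,fx=4,fy=4,interpolation=cv2.INTER_CUBIC)
cv2.imwrite("pics/c4.png",cv2.convertScaleAbs(big,alpha=1.6,beta=20))
E
```

```text
ft [ 0.03 -0.45  0.59] sd [0.4  0.43 0.24]
shift cm [ 8.05 19.15 19.51] yaw now 156.5 turn z -0.003
```

Call:
jog_arm(
  rows="2 4.8 1.5 0 0 0 -0.2;2 4.8 1.5 0 0 0 -0.2;2 4.8 2 0 0 0 -0.2;2 4.75 2 0 0 0 -0.2;0 0 0 0 0 0 -0.2",
)

```text
time: 16.15
position: [0.5441, 0.2866, 0.1319]
tool_rot: [-0.622, -3.075, -0.003]
ft_force: [-0.2, -0.5, 1.1]
grip_width: 0.598
grip_force: 0.0
```

```bash
python3 - <<'E'
from h import *
ft(4);go((.548,.2812,.007),156.7)
E
```

```text
ft [ 0.38 -0.48  0.4 ] sd [0.35 0.28 0.63]
shift cm [ 0.14  0.16 12.68] yaw now 156.5 turn z -0.003
```

View pics/c4.png

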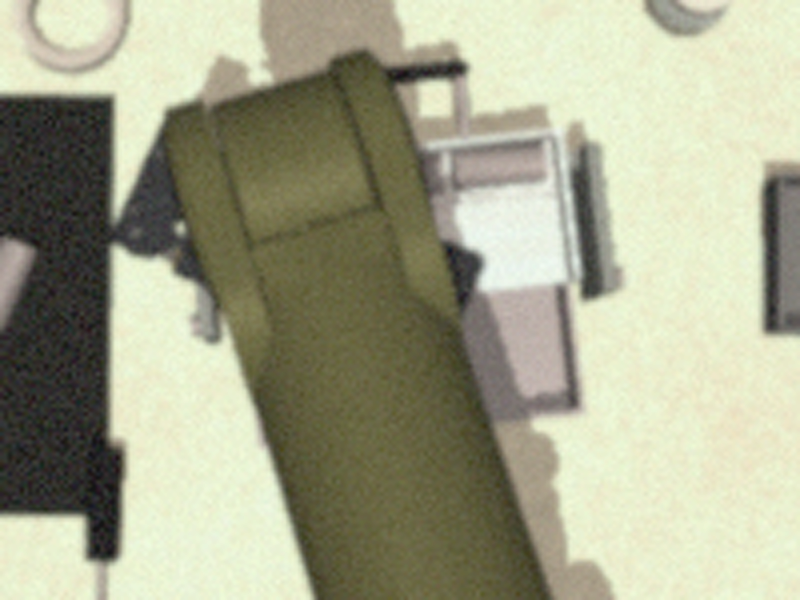

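The arm hides the tray in this view, so I'll check later. Grasping bar 2.

Call:
jog_arm(
  rows="0.15 0.15 4 0 0 0 -0.2;0 0 4 0 0 0 -0.2;0 0 3 0 0 0 -0.2;0 0 1.5 0 0 0 -0.2;0 0 0 0 0 0 -0.2",
)

```text
time: 16.98
position: [0.5471, 0.2816, 0.0083]
tool_rot: [-0.637, -3.076, 0.002]
ft_force: [0.1, -0.2, -0.7]
grip_width: 0.601
grip_force: 0.0
```

Call:
jog_arm(
  rows="0 0 0 0 0 0 1;0 0 0 0 0 0 1;0 0 0 0 0 0 1;0 0 0 0 0 0 1;0 0 0 0 0 0 1",
)

```text
time: 17.6
position: [0.5471, 0.283, 0.0091]
tool_rot: [0.635, 3.076, 0.0]
ft_force: [-0.6, -0.2, 4.1]
grip_width: 0.296
grip_force: 35.0
```

Call:
jog_arm(
  rows="0 0 -3 0 0 0 1;0 0 -4 0 0 0 1;0 0 -5 0 0 0 1;0 0 -5 0 0 0 1;0 0 -2 0 0 0 1",
)

```text
time: 18.23
position: [0.5476, 0.284, 0.2014]
tool_rot: [0.634, 3.074, 0.004]
ft_force: [-0.7, 0.6, -1.4]
grip_width: 0.294
grip_force: 35.0
```

```bash
python3 - <<'E'
from h import *
ft(5); print(ctrl.get_state()["grip_width"]*87)
go(tp(.020,0,.2),96.8); go((.57,-.335,.2),90)
E
```

```text
ft [-0.19  0.18 -0.78] sd [0.58 0.57 1.03]
25.53880698718309
shift cm [-11.7  -25.15  -0.34] yaw now 156.7 turn z 1.045
shift cm [-26.63 -55.72  -0.29] yaw now 156.7 turn z 1.164
```

```bash
python3 - <<'E'
from h import *
ft(6)
E
```

```text
ft [-0.05 -0.19 -0.91] sd [0.19 0.34 0.43]
```

Bar 2 reads about −0.9 N, so it's hollow and goes to the bin.

Call:
jog_arm(
  rows="-2.6 -5.5 0 0 0 0 1;-2.6 -5.5 0 0 0 0 1;-2.6 -5.5 0 0 0 0 1;-2.6 -5.5 0 0 0 0 1;-2.6 -5.5 0 0 0 0 1",
)

```text
time: 19.4
position: [0.5572, -0.023, 0.1986]
tool_rot: [0.634, 3.076, -0.001]
ft_force: [0.8, -0.2, -0.7]
grip_width: 0.292
grip_force: 35.0
```

Call:
jog_arm(
  rows="-2.6 -5.5 0 0 0 0 1;-2.6 -5.5 0 0 0 0 1;-2.6 -5.5 0 0 0 0 1;-2.6 -5.5 0 0 0 0 1;0 0 0 0 0 0.166 1",
)

```text
time: 20.02
position: [0.5638, -0.2723, 0.1971]
tool_rot: [-0.909, -3.006, 0.003]
ft_force: [0.9, 0.1, -0.8]
grip_width: 0.294
grip_force: 35.0
```

Call:
jog_arm(
  rows="0 0 0 0 0 0.166 1;0 0 0 0 0 0.166 1;0 0 0 0 0 0.166 1;0 0 0 0 0 0.166 1;0 0 0 0 0 0.166 1",
)

```text
time: 20.65
position: [0.5658, -0.2641, 0.1982]
tool_rot: [-2.033, -2.394, 0.0]
ft_force: [-0.5, -0.8, -0.8]
grip_width: 0.291
grip_force: 35.0
```

Call:
jog_arm(
  rows="0 0 0 0 0 0.166 1;0 0 0 0 0 0 1",
)

```text
time: 20.9
position: [0.5658, -0.264, 0.1983]
tool_rot: [-2.217, -2.226, 0.0]
ft_force: [-0.4, -0.5, -1.4]
grip_width: 0.294
grip_force: 35.0
```

```bash
python3 - <<'E'
from h import *
go((.57,-.295,.018),90); print(ctrl.get_state()["position"],ctrl.get_state()["grip_width"]); ft(3)
d=cam("top"); im=d["img"]; cv2.imwrite("pics/t5.png",im)
big=cv2.resize(im[140:290,210:410],None,fx=4,fy=4,interpolation=cv2.INTER_CUBIC)
cv2.imwrite("pics/c5.png",cv2.convertScaleAbs(big,alpha=1.6,beta=20))
E
```

```text
shift cm [-3.1   0.41 18.02] yaw now 90.2 turn z 0.004
[ 0.56584163 -0.26401387  0.19825222] 0.2939808941242033
ft [-0.33 -0.42 -1.18] sd [0.18 0.43 0.19]
```

View pics/c5.png

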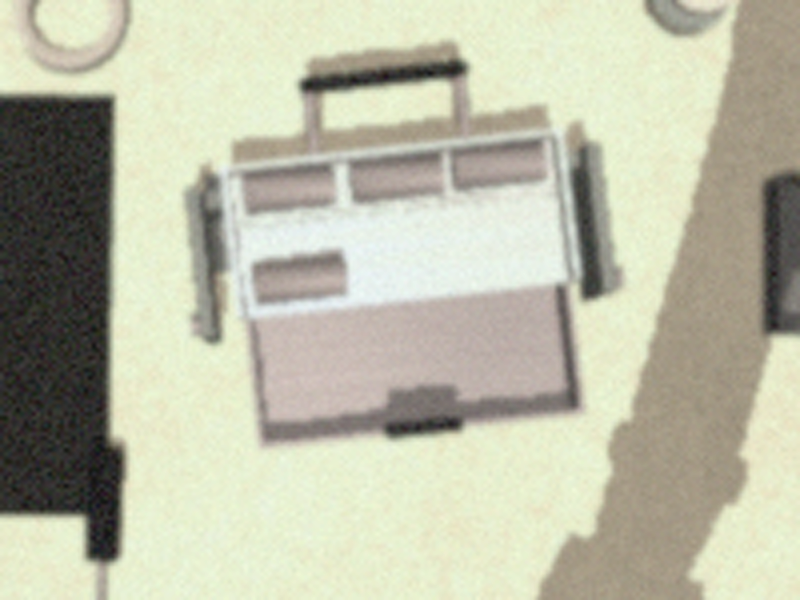

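Bar 1 lies in the front row at (300,280) and the cup is aligned under the edge. Placing bar 2 in the bin.

Call:
jog_arm(
  rows="-3.1 0.4 3 0 0 0 1;0 0 5 0 0 0 1;0 0 5 0 0 0 1;0 0 3 0 0 0 1;0 0 1 0 0 0 1",
)

```text
time: 21.72
position: [0.5684, -0.2946, 0.0262]
tool_rot: [-2.215, -2.222, 0.001]
ft_force: [-0.6, 0.7, -0.3]
grip_width: 0.294
grip_force: 35.0
```

Call:
jog_arm(
  rows="0 0 0 0 0 0 0.2;0 0 0 0 0 0 0;0 0 0 0 0 0 -0.1;0 0 -5 0 0 0 -0.2;0 0 -5 0 0 0 -0.2",
)

```text
time: 22.35
position: [0.5699, -0.2951, 0.1303]
tool_rot: [2.219, 2.224, -0.0]
ft_force: [0.0, -0.7, 1.1]
grip_width: 0.592
grip_force: 0.0
```

Call:
jog_arm(
  rows="0 0 -6 0 0 0 -0.2;0 0 -2 0 0 0 -0.2;0 0 0 0 0 0 -0.2",
)

```text
time: 22.72
position: [0.5709, -0.2956, 0.2107]
tool_rot: [2.216, 2.221, 0.001]
ft_force: [0.2, 0.4, -1.1]
grip_width: 0.603
grip_force: 0.0
```

```bash
python3 - <<'E'
from h import *
d=cam("top"); g=cv2.cvtColor(d["img"],cv2.COLOR_BGR2GRAY)
roi=np.zeros_like(g); roi[170:265,158:236]=255
for c in cv2.findContours(cv2.bitwise_and(cv2.inRange(g,60,255),roi),0,2)[0]:
    if cv2.contourArea(c)>60: print(np.round(ray(d,cv2.minAreaRect(c)[0],.018),4))
ft(3)
go((.5347,.3665,.15),161.4); go((.4313,.3641,.15),189.5)
E
```

```text
[[0.4312 0.3636 0.018 ]]
[[0.5347 0.3665 0.018 ]]
ft [-0.45  0.28 -0.41] sd [0.36 0.14 0.16]
shift cm [66.14 -3.25  5.73] yaw now 90.1 turn z -1.244
shift cm [ 65.92 -13.59   5.77] yaw now 90.1 turn z 1.407
```

Call:
jog_arm(
  rows="6 -0.3 0 0 0 0 -0.2;6 -0.3 0 0 0 0 -0.2;6 -0.3 0 0 0 0 -0.2;6 -0.3 0 0 0 0 -0.2;6 -0.3 0 0 0 0 -0.2",
)

```text
time: 23.55
position: [0.5531, 0.0065, 0.2069]
tool_rot: [-2.218, -2.222, 0.002]
ft_force: [0.2, -0.7, 0.2]
grip_width: 0.6
grip_force: 0.0
```

Call:
jog_arm(
  rows="6 -0.3 0 0 0 0 -0.2;6 -0.3 0 0 0 0 -0.2;6 -0.3 0 0 0 0 -0.2;6 -0.3 0 0 0 0 -0.2;6 -0.3 0 0 0 0 -0.2",
)

```text
time: 24.18
position: [0.538, 0.3058, 0.2067]
tool_rot: [-2.219, -2.223, 0.004]
ft_force: [0.3, 0.2, -0.5]
grip_width: 0.597
grip_force: 0.0
```

Call:
jog_arm(
  rows="6 -0.3 0 0 0 0 -0.2;0 0 1 0 0 -0.178 -0.2;0 0 1 0 0 -0.178 -0.2;0 0 1 0 0 -0.178 -0.2;0 0 1 0 0 -0.178 -0.2",
)

```text
time: 24.8
position: [0.5348, 0.3642, 0.1661]
tool_rot: [-1.295, -2.86, 0.004]
ft_force: [-0.0, -0.1, 0.4]
grip_width: 0.599
grip_force: 0.0
```

Call:
jog_arm(
  rows="0 0 1 0 0 -0.178 -0.2;0 0 1 0 0 -0.178 -0.2;0 0 1 0 0 -0.176 -0.2;0 0 0 0 0 0 -0.2",
)

```text
time: 25.3
position: [0.5345, 0.3637, 0.1359]
tool_rot: [-0.51, -3.096, 0.004]
ft_force: [0.8, -0.3, -0.0]
grip_width: 0.599
grip_force: 0.0
```

```bash
python3 - <<'E'
from h import *
go((.5347,.3665,.008),161.4); ft(4)
E
```

```text
shift cm [ 0.02  0.31 12.79] yaw now 161.3 turn z -0.002
ft [ 0.23 -0.02  0.22] sd [0.32 0.22 0.24]
```

Call:
jog_arm(
  rows="0 0.3 4 0 0 0 -0.2;0 0 4 0 0 0 -0.2;0 0 3 0 0 0 -0.2;0 0 1.7 0 0 0 -0.2;0 0 0 0 0 0 -0.2",
)

```text
time: 26.12
position: [0.5362, 0.3672, 0.0109]
tool_rot: [-0.509, -3.099, 0.002]
ft_force: [1.3, 0.2, 1.4]
grip_width: 0.599
grip_force: 0.0
```

Call:
jog_arm(
  rows="0 0 0 0 0 0 1;0 0 0 0 0 0 1;0 0 0 0 0 0 1;0 0 0 0 0 0 1;0 0 0 0 0 0 1",
)

```text
time: 26.75
position: [0.5368, 0.3674, 0.0121]
tool_rot: [0.508, 3.1, -0.0]
ft_force: [-0.7, -2.2, 5.0]
grip_width: 0.292
grip_force: 35.0
```

Call:
jog_arm(
  rows="0 0 -3 0 0 0 1;0 0 -4 0 0 0 1;0 0 -5 0 0 0 1;0 0 -5 0 0 0 1;0 0 -2 0 0 0 1",
)

```text
time: 27.38
position: [0.537, 0.3686, 0.2039]
tool_rot: [0.507, 3.098, 0.004]
ft_force: [0.2, -0.2, -3.0]
grip_width: 0.294
grip_force: 35.0
```

Call:
jog_arm(
  rows="0 0 0 0 0 0 1;0 0 0 0 0 0 1",
)

```text
time: 27.62
position: [0.5359, 0.3664, 0.1987]
tool_rot: [-0.508, -3.098, 0.005]
ft_force: [-0.5, 0.2, -2.4]
grip_width: 0.291
grip_force: 35.0
```

```bash
python3 - <<'E'
from h import *
ft(6); print(ctrl.get_state()["grip_width"]*87)
go(tp(.020,0,.2),96.8); go((.57,-.365,.2),90)
E
```

```text
ft [-0.19  0.36 -2.83] sd [0.28 0.29 0.41]
25.460022070889515
shift cm [-13.23 -33.79   0.07] yaw now 161.4 turn z 1.127
shift cm [-26.55 -68.33   0.1 ] yaw now 161.4 turn z 1.246
```

Bar 3 reads about −3.0 N, so it's solid and goes to the middle slot.

Call:
jog_arm(
  rows="-2.2 -5.6 0 0 0 0 1;-2.2 -5.6 0 0 0 0 1;-2.2 -5.6 0 0 0 0 1;-2.2 -5.6 0 0 0 0 1;-2.2 -5.6 0 0 0 0 1",
)

```text
time: 28.55
position: [0.5513, 0.0651, 0.2015]
tool_rot: [0.508, 3.1, -0.001]
ft_force: [1.0, -0.4, -3.3]
grip_width: 0.293
grip_force: 35.0
```

Call:
jog_arm(
  rows="-2.2 -5.6 0 0 0 0 1;0 0 0 0 0 0.161 1;0 0 0 0 0 0.161 1;0 0 0 0 0 0.161 1;0 0 0 0 0 0.161 1",
)

```text
time: 29.18
position: [0.5543, 0.0071, 0.2014]
tool_rot: [1.47, 2.776, -0.0]
ft_force: [-0.1, 0.4, -3.2]
grip_width: 0.291
grip_force: 35.0
```

Call:
jog_arm(
  rows="0 0 0 0 0 0.161 1;0 0 0 0 0 0.161 1;0 0 0 0 0 0.161 1;0 0 0 0 0 0 1",
)

```text
time: 29.68
position: [0.5543, 0.0073, 0.2015]
tool_rot: [2.083, 2.352, -0.001]
ft_force: [-0.0, -0.2, -2.2]
grip_width: 0.292
grip_force: 35.0
```

```bash
python3 - <<'E'
from h import *
ft(3);go(tp(.020,0,.097),96.8)
E
```

```text
ft [ 0.04 -0.25 -2.49] sd [0.23 0.21 0.27]
shift cm [-0.22 -0.08 10.45] yaw now 97.0 turn z 0.003
```

Call:
jog_arm(
  rows="-0.2 -0.1 4 0 0 0 1;0 0 3.5 0 0 0 1;0 0 2 0 0 0 1;0 0 0.6 0 0 0 1;0 0 0 0 0 0 1",
)

```text
time: 30.45
position: [0.5542, 0.0051, 0.1011]
tool_rot: [2.085, 2.35, 0.001]
ft_force: [0.2, 0.5, -2.7]
grip_width: 0.29
grip_force: 35.0
```

Call:
jog_arm(
  rows="0 0 0.2 0 0 0 1;0 0 0.2 0 0 0 1;0 0 0 0 0 0 1",
)

```text
time: 30.82
position: [0.5542, 0.0049, 0.0971]
tool_rot: [2.085, 2.349, 0.001]
ft_force: [-0.0, -0.4, -1.7]
grip_width: 0.289
grip_force: 35.0
```

```bash
python3 - <<'E'
from h import *
ft(2);go(tp(.020,0,.097),96.8)
E
```

```text
ft [-0.2  -0.55 -1.29] sd [0.17 0.17 0.41]
shift cm [ 0.01 -0.03  0.01] yaw now 96.8 turn z 0.000
```

Call:
jog_arm(
  rows="0 0 0.1 0 0 0 1;0 0 0 0 0 0 0.2;0 0 0 0 0 0 0.05;0 0 0 0 0 0 0.05;0 0 -2 0 0 0 0.05",
)

```text
time: 31.55
position: [0.5523, 0.0048, 0.1148]
tool_rot: [-2.083, -2.348, 0.003]
ft_force: [-0.2, -0.1, -0.5]
grip_width: 0.472
grip_force: 0.0
```

Call:
jog_arm(
  rows="0 0 -4 0 0 0 0;0 0 -4 0 0 0 0;0 0 0 0 0 -0.162 -0.2;0 0 0 0 0 -0.162 -0.2;0 0 0 0 0 -0.162 -0.2",
)

```text
time: 32.17
position: [0.5541, 0.0051, 0.1971]
tool_rot: [1.45, 2.785, 0.0]
ft_force: [0.1, 0.4, 1.0]
grip_width: 0.596
grip_force: 0.0
```

Call:
jog_arm(
  rows="0 0 0 0 0 -0.162 -0.2;0 0 0 0 0 -0.162 -0.2;0 0 0 0 0 -0.162 -0.2;0 0 0 0 0 -0.162 -0.2;0 0 0 0 0 -0.162 -0.2",
)

```text
time: 32.8
position: [0.554, 0.005, 0.1969]
tool_rot: [0.236, 3.131, -0.001]
ft_force: [-0.6, 0.2, -1.3]
grip_width: 0.602
grip_force: 0.0
```

Call:
jog_arm(
  rows="0 0 0 0 0 -0.162 -0.2;0 0 0 0 0 -0.16 -0.2;0 0 0 0 0 0 -0.2",
)

```text
time: 33.17
position: [0.554, 0.0049, 0.1965]
tool_rot: [-0.258, 3.13, 0.0]
ft_force: [0.5, 0.3, -0.7]
grip_width: 0.596
grip_force: 0.0
```

```bash
python3 - <<'E'
from h import *
go((.4313,.364,.008),189.5); print(ctrl.get_state()["joint_positions"])
E
```

```text
shift cm [ 6.24 37.43 18.85] yaw now -170.6 turn z -0.001
[ 0.98836756  0.36608557 -1.25683731  1.69891086  0.35743408  1.33893526
  1.40220236]
```

Call:
jog_arm(
  rows="1 6.1 0 0 0 0 -0.2;1 6.1 0 0 0 0 -0.2;1 6.1 0 0 0 0 -0.2;0 0 0 0 0 0 -0.2",
)

```text
time: 33.67
position: [0.4911, 0.1869, 0.197]
tool_rot: [-0.273, 3.128, 0.001]
ft_force: [0.2, -0.3, 0.6]
grip_width: 0.602
grip_force: 0.0
```

```bash
python3 - <<'E'
from h import *
d=cam("top"); print("flask",ray(d,[(157,290.5)],.13))
s=cam("scene"); print("flask scene base/cap", ray(s,[(405,276)],0.0),ray(s,[(411,238)],.13))
go((.4313,.364,.008),189.5); print(ctrl.get_state()["joint_positions"])
E
```

```text
flask [[0.33511203 0.39229118 0.13      ]]
flask scene base/cap [[ 3.42674488e-01  4.14784892e-01 -1.11022302e-16]] [[0.33818378 0.4008179  0.13      ]]
shift cm [ 3.16 19.1  18.79] yaw now -170.5 turn z 0.000
[ 0.73990195  0.27897394 -1.29892579  1.76315704  0.27979393  1.31117054
  1.11484808]
```

Call:
jog_arm(
  rows="0.8 5 0 0 0 0 -0.2;0.8 5 0 0 0 0 -0.2;0 0 0 0 0 0 -0.2",
)

```text
time: 34.15
position: [0.4598, 0.2797, 0.1961]
tool_rot: [0.267, -3.13, -0.003]
ft_force: [0.6, -0.5, -0.9]
grip_width: 0.6
grip_force: 0.0
```

```bash
python3 - <<'E'
from h import *
go((.4363,.364,.008),189.5); print(ctrl.get_state()["joint_positions"])
E
```

```text
shift cm [ 0.89  8.67 18.83] yaw now -170.2 turn z 0.004
[ 0.50321576  0.32006801 -1.28008486  1.73560809  0.31448041  1.32229122
  0.89932159]
```

Joint 3 is moving back from its limit, so I'll carry on.

Call:
jog_arm(
  rows="0.4 4.3 1.5 0 0 0 -0.2;0.4 4.3 1.5 0 0 0 -0.2;0 0 3 0 0 0 -0.2;0 0 0 0 0 0 -0.2",
)

```text
time: 34.65
position: [0.4398, 0.3569, 0.1334]
tool_rot: [0.255, -3.127, 0.005]
ft_force: [0.6, 0.2, 0.6]
grip_width: 0.6
grip_force: 0.0
```

```bash
python3 - <<'E'
from h import *
go((.4363,.364,.009),189.5); print(ctrl.get_state()["joint_positions"]); ft(4)
d=cam("wrist"); print(np.round(proj(d,(.4313,.364,.026))))
g=cv2.cvtColor(d["img"],cv2.COLOR_BGR2GRAY); g[250:]=0; m=cv2.inRange(g,60,255)
b=d["img"].copy(); cv2.imwrite("pics/w6.png",b)
E
```

```text
shift cm [ 0.18  0.79 12.44] yaw now -170.7 turn z -0.003
[ 0.22311206  0.45382235 -1.17576842  1.741344    0.43966634  1.25101741
  0.67134685]
ft [ 0.23 -0.35  0.01] sd [0.45 0.47 0.37]
[[285. 199.]]
```

View pics/w6.png

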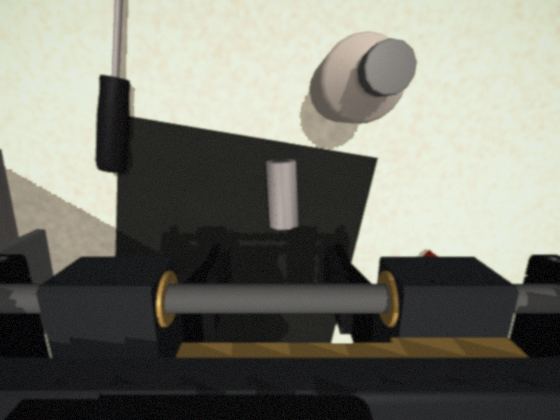

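The wrist view shows the last bar at (283,195) against a predicted (285,199). The flask at (360,75) is ahead of the fingers but clear. Grasping.

Call:
jog_arm(
  rows="0.1 0.8 3.5 0 0 0 -0.2;0 0 4 0 0 0 -0.2;0 0 3 0 0 0 -0.2;0 0 0 0 0 0 -0.2",
)

```text
time: 35.4
position: [0.4367, 0.3661, 0.0294]
tool_rot: [0.259, -3.128, 0.003]
ft_force: [0.4, -0.4, 0.0]
grip_width: 0.598
grip_force: 0.0
```

Call:
jog_arm(
  rows="0 0 1 0 0 0 -0.2;0 0 0.8 0 0 0 -0.2;0 0 0 0 0 0 0.4;0 0 0 0 0 0 1;0 0 0 0 0 0 1",
)

```text
time: 36.02
position: [0.4373, 0.3675, 0.0128]
tool_rot: [-0.261, 3.13, -0.001]
ft_force: [0.7, -1.1, -0.3]
grip_width: 0.342
grip_force: 0.5
```

Call:
jog_arm(
  rows="0 0 0 0 0 0 1;0 0 0 0 0 0 1;0 0 0 0 0 0 1;0 0 -3 0 0 0 1;0 0 -4 0 0 0 1",
)

```text
time: 36.65
position: [0.4359, 0.3669, 0.0818]
tool_rot: [0.261, -3.128, 0.001]
ft_force: [1.9, -0.2, -1.2]
grip_width: 0.288
grip_force: 34.8
```

Call:
jog_arm(
  rows="0 0 -5 0 0 0 1;0 0 -5 0 0 0 1;0 0 -2 0 0 0 1;0 0 0 0 0 0 1;0 0 0 0 0 0 1",
)

```text
time: 37.28
position: [0.4364, 0.3665, 0.2003]
tool_rot: [0.26, -3.128, 0.003]
ft_force: [0.0, 0.4, -3.3]
grip_width: 0.29
grip_force: 34.8
```

```bash
python3 - <<'E'
from h import *
ft(6); print(ctrl.get_state()["grip_width"]*87, ctrl.get_state()["joint_positions"])
go(tp(.020,-.07,.2),96.8); go((.57,-.365,.2),90)
E
```

```text
ft [-0.35 -0.02 -2.68] sd [0.49 0.54 0.5 ]
25.52487514074913 [ 0.24125462  0.40072198 -1.22232509  1.65104938  0.38325994  1.36386189
  0.70027751]
shift cm [ -5.21 -44.68   0.18] yaw now -170.5 turn z -1.523
shift cm [ -1.02 -74.43   0.19] yaw now -170.5 turn z -1.404
```

The last bar reads about −2.7 N, so it's solid and goes to the right slot.

Call:
jog_arm(
  rows="0 0 0 0 0 0.162 1;0 0 0 0 0 0.162 1;0 0 0 0 0 0.162 1;0 0 0 0 0 0.162 1;0 0 0 0 0 0.162 1",
)

```text
time: 38.2
position: [0.4369, 0.3676, 0.2022]
tool_rot: [-1.001, -2.977, 0.001]
ft_force: [0.3, -0.5, -2.3]
grip_width: 0.286
grip_force: 34.8
```

Call:
jog_arm(
  rows="0 0 0 0 0 0.162 1;0 0 0 0 0 0.162 1;0 0 0 0 0 0.162 1;0 0 0 0 0 0.162 1;0 0 0 0 0 0.16 1",
)

```text
time: 38.83
position: [0.4367, 0.3677, 0.2021]
tool_rot: [-2.091, -2.344, 0.001]
ft_force: [-0.8, -0.8, -2.4]
grip_width: 0.296
grip_force: 34.8
```

```bash
python3 - <<'E'
from h import *
go(tp(.020,-.074,.2),96.8); print(ctrl.get_state()["joint_positions"],ctrl.get_state()["grip_width"])
E
```

```text
shift cm [-44.78   7.53   0.22] yaw now 96.5 turn z -0.004
[ 0.03594578  0.27557767 -0.91595091  1.65556688  0.22426518  1.32221135
 -0.80332393] 0.29591208776444416
```

Call:
jog_arm(
  rows="-5.6 0.94 0 0 0 0 1;-5.6 0.94 0 0 0 0 1;-5.6 0.94 0 0 0 0 1;-5.6 0.94 0 0 0 0 1;-5.6 0.94 0 0 0 0 1",
)

```text
time: 39.45
position: [0.5172, 0.0935, 0.2025]
tool_rot: [2.085, 2.35, -0.0]
ft_force: [-0.1, -0.8, -2.4]
grip_width: 0.29
grip_force: 34.8
```

Call:
jog_arm(
  rows="-5.6 0.94 0 0 0 0 1;-5.6 0.94 0 0 0 0 1;-5.6 0.94 0 0 0 0 1;0 0 0 0 0 0 1;0 0 0 0 0 0 1",
)

```text
time: 40.08
position: [0.5647, -0.0675, 0.202]
tool_rot: [-2.084, -2.349, -0.001]
ft_force: [-0.3, 0.7, -2.4]
grip_width: 0.29
grip_force: 34.8
```

```bash
python3 - <<'E'
from h import *
go(tp(.020,-.074,.098),96.8); print(ctrl.get_state()["joint_positions"],ctrl.get_state()["grip_width"]); ft(3)
E
```

```text
shift cm [-0.1  -0.21 10.4 ] yaw now 96.8 turn z 0.000
[ 0.64008078  0.21348483 -0.64553702  1.66699985  0.13099969  1.30624421
  0.09010655] 0.2896503162541883
ft [-0.17  0.29 -2.91] sd [0.1  0.37 0.37]
```

Call:
jog_arm(
  rows="-0.1 -0.2 4 0 0 0 1;0 0 3.5 0 0 0 1;0 0 2 0 0 0 1;0 0 0.6 0 0 0 1;0 0 0 0 0 0 1",
)

```text
time: 40.85
position: [0.5637, -0.0692, 0.1022]
tool_rot: [2.084, 2.35, 0.001]
ft_force: [0.5, 0.3, -2.0]
grip_width: 0.289
grip_force: 34.8
```

Call:
jog_arm(
  rows="0 0 0.2 0 0 0 1;0 0 0.2 0 0 0 1;0 0 0 0 0 0 1",
)

```text
time: 41.22
position: [0.5632, -0.0697, 0.0978]
tool_rot: [2.085, 2.349, 0.0]
ft_force: [-0.6, -0.4, -1.5]
grip_width: 0.293
grip_force: 34.8
```

```bash
python3 - <<'E'
from h import *
ft(2);go(tp(.020,-.074,.098),96.8)
E
```

```text
ft [-0.6  -0.46 -1.59] sd [0.04 0.02 0.11]
shift cm [ 0.11 -0.05 -0.02] yaw now 96.8 turn z 0.000
```

Call:
jog_arm(
  rows="0 0 0.15 0 0 0 1;0 0 0 0 0 0 0.2;0 0 0 0 0 0 0.05;0 0 0 0 0 0 0.05;0 0 -2 0 0 0 0.05",
)

```text
time: 41.95
position: [0.5617, -0.0694, 0.1152]
tool_rot: [-2.083, -2.347, 0.003]
ft_force: [-0.6, 0.5, -0.5]
grip_width: 0.472
grip_force: 0.0
```

Call:
jog_arm(
  rows="0 0 -4 0 0 0 0;0 0 -4 0 0 0 0;0 0 -3 0 0 0 0;-6 0 0 0 0 0 0;-6 0 0 0 0 0 0",
)

```text
time: 42.58
position: [0.5783, -0.1895, 0.2288]
tool_rot: [2.08, 2.349, 0.001]
ft_force: [0.5, -0.6, 0.1]
grip_width: 0.502
grip_force: 0.0
```

Call:
jog_arm(
  rows="-6 0 0 0 0 0 0;-6 0 0 0 0 0 0;-6 0 0 0 0 0 0;0 0 0 0 0 0 0",
)

```text
time: 43.08
position: [0.5964, -0.3751, 0.2257]
tool_rot: [2.096, 2.339, -0.004]
ft_force: [0.3, 1.2, -0.7]
grip_width: 0.501
grip_force: 0.0
```

```bash
cat >> h.py <<'E'
def montage(fn):
    t=cam("top")["img"][140:290,240:390]; s=cam("scene")["img"][120:270,140:300]
    L=[cv2.convertScaleAbs(cv2.resize(x,(400,400),interpolation=cv2.INTER_CUBIC),alpha=1.4,beta=10) for x in (t,s)]
    cv2.imwrite(fn,np.hstack(L))
E
python3 - <<'E'
from h import *
montage("pics/m1.png"); go(tp(.145,0,.2),96.8); go(tp(.145,0,.096),96.8)
E
```

```text
shift cm [37.55 12.42  2.71] yaw now 96.7 turn z -0.001
shift cm [37.54 12.41 13.11] yaw now 96.7 turn z -0.001
```

View pics/m1.png

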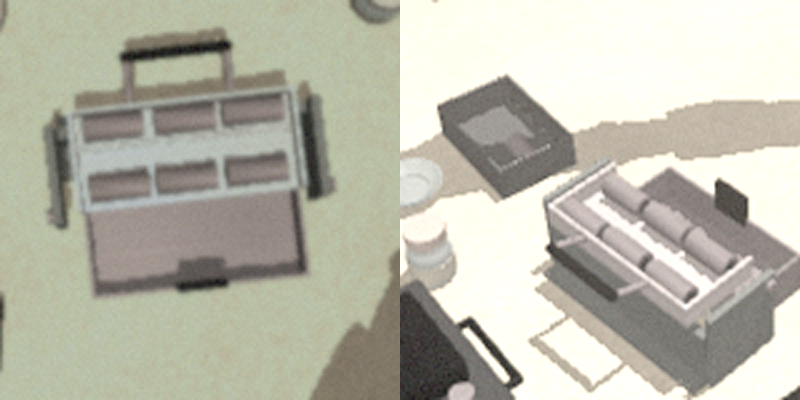

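All three solid bars lie in the front row at (118,185), (187,177) and (256,170). The hollow bar is in the bin at (525,145), and the cup is aligned with its lug at (203,285). Next I'll go to the handle.

Call:
jog_arm(
  rows="5.37 1.77 0 0 0 0 0;5.37 1.77 0 0 0 0 0;5.37 1.77 0 0 0 0 0;5.37 1.77 0 0 0 0 0;5.37 1.77 0 0 0 0 0",
)

```text
time: 43.8
position: [0.6546, -0.0859, 0.2277]
tool_rot: [2.081, 2.352, 0.002]
ft_force: [0.9, -0.2, -0.7]
grip_width: 0.499
grip_force: 0.0
```

Call:
jog_arm(
  rows="5.37 1.77 1 0 0 0 0;5.37 1.77 1 0 0 0 0;0 0 0.5 0 0 0 0;0 0 0 0 0 0 0",
)

```text
time: 44.3
position: [0.6764, 0.022, 0.2015]
tool_rot: [2.082, 2.352, -0.001]
ft_force: [0.2, -0.4, 0.2]
grip_width: 0.504
grip_force: 0.0
```

```bash
python3 - <<'E'
from h import *
go(tp(.145,0,.096),96.8)
d=cam("wrist"); h=proj(d,[tp(.145,.05,.121),tp(.145,-.05,.121),tp(.151,.04,.115),tp(.139,.04,.115)]); print(np.round(h))
g=cv2.cvtColor(d["img"],cv2.COLOR_BGR2GRAY); v=int(h[2,1]); print(g[v,int(h[2,0])-60:int(h[2,0])+60:4] , int(h[2,0])-60)
print(ctrl.get_state()["joint_positions"])
E
```

```text
shift cm [-0.25  0.13 10.55] yaw now 97.0 turn z 0.003
[[280. 158.]
 [280. 277.]
 [288. 170.]
 [272. 170.]]
[ 79  93  94  92  91 118 161 166 164 165 230 125  34  33  25 224 237 237
 238 180 160 164 233 235 237 234 237 237 236 235] 227
[ 0.37634564  0.45494187 -0.61842012  1.38747549  0.26362921  1.38124543
 -0.12371437]
```

The handle measures px 271–285 against a predicted 272–288, which is good to 1 mm. Descending and gripping.

Call:
jog_arm(
  rows="-0.2 0 4 0 0 0 0;0 0 3.5 0 0 0 0;0 0 2 0 0 0 0;0 0 1 0 0 0 0;0 0 0 0 0 0 0",
)

```text
time: 44.98
position: [0.6775, 0.0182, 0.0963]
tool_rot: [2.086, 2.349, 0.0]
ft_force: [0.3, 0.2, 0.7]
grip_width: 0.503
grip_force: 0.0
```

Call:
jog_arm(
  rows="0 0 0 0 0 0 0.6;0 0 0 0 0 0 1;0 0 0 0 0 0 1;0 0 0 0 0 0 1;0 0 0 0 0 0 1",
  force=45,
)

```text
time: 45.6
position: [0.6777, 0.0186, 0.0963]
tool_rot: [2.085, 2.349, 0.001]
ft_force: [0.1, -0.0, 0.5]
grip_width: 0.122
grip_force: 45.0
```

```bash
python3 - <<'E'
from h import *
go(tp(.145,0,.096),96.8); ft(2); s=ctrl.get_state(); print(s["grip_width"]*87,s["grip_force"])
E
```

```text
shift cm [0.1  0.04 0.03] yaw now 96.8 turn z 0.000
ft [ 0.65 -0.14  0.59] sd [0.54 0.11 0.08]
10.58145391315861 44.99225916573778
```

Call:
jog_arm(
  rows="0 -0.17 -0.72 0 0 0 1;0 -0.2 -0.71 0 0 0 1;0 -0.24 -0.7 0 0 0 1;0 -0.28 -0.69 0 0 0 1;0 -0.31 -0.67 0 0 0 1",
)

```text
time: 46.32
position: [0.667, 0.0173, 0.1302]
tool_rot: [2.084, 2.348, 0.005]
ft_force: [7.8, 2.0, -7.9]
grip_width: 0.12
grip_force: 45.0
```

Call:
jog_arm(
  rows="0 -0.33 -0.66 0 0 0 1;0 -0.2 -0.33 0 0 0 1;0 0 0 0 0 0 1;0 0 0 0 0 0 1;0 0 0 0 0 0 1",
)

```text
time: 46.95
position: [0.6618, 0.0167, 0.1407]
tool_rot: [2.084, 2.348, 0.005]
ft_force: [6.5, 0.5, -4.6]
grip_width: 0.124
grip_force: 45.0
```

```bash
python3 - <<'E'
from h import *
s=ctrl.get_state(); print(s["position"],s["ft_force"],s["grip_width"])
p=s["position"]; r=np.array([(p[:2]-E0)@UX,p[2]+.019-.085]); print("angle",np.arctan2(r[1],r[0])-np.arctan2(.03,.145), "r",np.hypot(*r))
montage("pics/m2.png")
E
```

```text
[0.66179664 0.01667138 0.14069446] [ 6.47391849  0.49991248 -4.58064378] 0.1244111352556498
angle 0.3222527082966797 r 0.14870126941475814
```

View pics/m2.png

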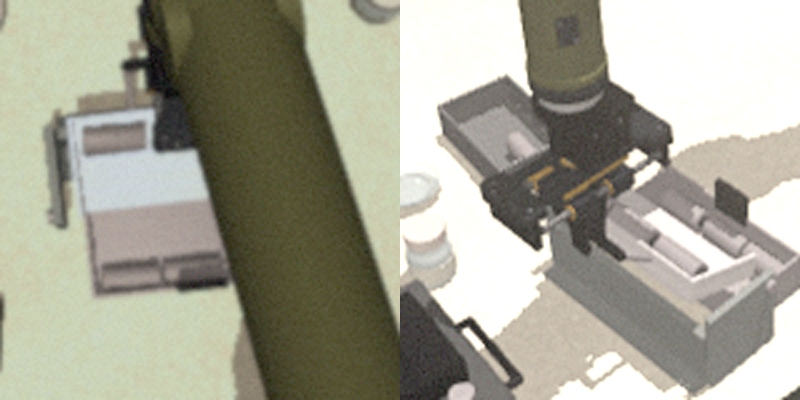

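Bars show in the cup at (130,270) and (195,265), and the reserve row is still in place. I'll tip slightly more to about 0.42 rad, hold so the third is surely off, then lower smoothly.

Call:
jog_arm(
  rows="0 -0.39 -0.63 0 0 0 1;0 -0.41 -0.62 0 0 0 1;0 0 0 0 0 0 1;0 0 0 0 0 0 1;0 0 0 0 0 0 1",
)

```text
time: 47.68
position: [0.6541, 0.0157, 0.1536]
tool_rot: [2.084, 2.347, 0.005]
ft_force: [6.6, 0.3, -3.1]
grip_width: 0.123
grip_force: 45.0
```

Call:
jog_arm(
  rows="0 0.41 0.62 0 0 0 1;0 0.39 0.63 0 0 0 1;0 0.2 0.33 0 0 0 1;0 0.33 0.66 0 0 0 1;0 0.31 0.67 0 0 0 1",
)

```text
time: 48.3
position: [0.6696, 0.0176, 0.1241]
tool_rot: [2.084, 2.349, 0.002]
ft_force: [5.4, 0.3, -0.6]
grip_width: 0.124
grip_force: 45.0
```

Call:
jog_arm(
  rows="0 0.28 0.69 0 0 0 1;0 0.24 0.7 0 0 0 1;0 0.2 0.71 0 0 0 1;0 0.17 0.72 0 0 0 1;0 0 0 0 0 0 1",
)

```text
time: 48.92
position: [0.6777, 0.0186, 0.0962]
tool_rot: [2.085, 2.35, 0.0]
ft_force: [2.5, -0.1, 1.7]
grip_width: 0.119
grip_force: 45.0
```

```bash
python3 - <<'E'
from h import *
go(tp(.145,0,.096),96.8); ft(3)
E
```

```text
shift cm [0.1  0.04 0.02] yaw now 96.8 turn z 0.000
ft [2.8  0.18 1.9 ] sd [0.32 0.32 0.33]
```

Level again. Releasing, rising and moving clear to the right, then checking numerically.

Call:
jog_arm(
  rows="0 0 0 0 0 0 0.5;0 0 0 0 0 0 0.2;0 0 0 0 0 0 0.1;0 0 0 0 0 0 0.1;0 0 -3 0 0 0 0.1",
)

```text
time: 49.7
position: [0.6751, 0.0181, 0.1234]
tool_rot: [-2.082, -2.346, 0.007]
ft_force: [0.7, -0.1, -0.2]
grip_width: 0.441
grip_force: 0.0
```

Call:
jog_arm(
  rows="0 0 -5 0 0 0 0;0 0 -5 0 0 0 0;-5.4 -1.8 -1 0 0 0 0;-5.4 -1.8 0 0 0 0 0;-5.4 -1.8 0 0 0 0 0",
)

```text
time: 50.32
position: [0.6424, -0.1503, 0.2364]
tool_rot: [2.084, 2.35, -0.0]
ft_force: [1.0, 0.4, -0.2]
grip_width: 0.499
grip_force: 0.0
```

Call:
jog_arm(
  rows="-5.4 -1.8 0 0 0 0 0;-5.4 -1.8 0 0 0 0 0;-5.4 -1.8 0 0 0 0 0;-5.4 -1.8 0 0 0 0 0;0 0 0 0 0 0 0",
)

```text
time: 50.95
position: [0.5933, -0.3796, 0.2349]
tool_rot: [-2.098, -2.338, 0.007]
ft_force: [0.0, 0.6, -0.6]
grip_width: 0.502
grip_force: 0.0
```

```bash
python3 - <<'E'
from h import *
d=cam("top"); g=cv2.GaussianBlur(cv2.cvtColor(d["img"],cv2.COLOR_BGR2GRAY),(3,3),0)
S=lambda pts:[int(g[int(round(v)),int(round(u))]) for u,v in proj(d,pts)]
ys=np.arange(-.095,.096,.01)
print("front row",S([tp(.022,y,.09) for y in ys]))
print("rear row ",S([tp(.08,y,.111) for y in ys]))
for x in np.arange(-.082,0,.006): print("cup x %.3f"%x,S([tp(x,y,.02) for y in ys]))
print("handle",S([tp(x,0,.121) for x in (.133,.139,.145,.151,.157)]))
print("lug",S([tp(x,0,.08) for x in (-.097,-.091,-.085,-.079,-.073)]))
s=ctrl.get_state(); print(s["position"],s["time"])
E
```

```text
front row [127, 128, 129, 128, 128, 127, 129, 128, 128, 127, 129, 128, 129, 128, 128, 130, 129, 129, 129, 129]
rear row  [66, 69, 67, 72, 70, 75, 101, 65, 69, 68, 73, 72, 72, 123, 65, 67, 66, 72, 73, 73]
cup x -0.082 [65, 58, 64, 62, 57, 62, 48, 34, 24, 30, 24, 26, 55, 69, 62, 70, 65, 59, 64, 60]
cup x -0.076 [71, 80, 84, 75, 79, 69, 52, 53, 45, 51, 51, 51, 75, 72, 89, 92, 82, 82, 68, 71]
cup x -0.070 [85, 91, 87, 89, 86, 76, 63, 54, 53, 55, 55, 63, 81, 72, 91, 89, 92, 88, 85, 76]
cup x -0.064 [66, 73, 69, 66, 74, 69, 73, 56, 57, 61, 61, 66, 73, 63, 70, 67, 76, 73, 70, 78]
cup x -0.058 [56, 53, 52, 58, 57, 56, 89, 54, 54, 54, 56, 61, 58, 67, 53, 53, 56, 56, 59, 71]
cup x -0.052 [75, 85, 72, 83, 72, 73, 92, 75, 77, 73, 80, 90, 76, 84, 82, 78, 87, 77, 88, 95]
cup x -0.046 [92, 93, 91, 93, 93, 93, 95, 94, 96, 99, 98, 101, 100, 101, 102, 102, 103, 103, 103, 103]
cup x -0.040 [92, 92, 91, 92, 93, 94, 94, 96, 97, 97, 98, 99, 100, 101, 102, 102, 102, 102, 103, 100]
cup x -0.034 [93, 94, 92, 92, 94, 94, 94, 95, 97, 97, 99, 99, 99, 100, 100, 103, 102, 101, 102, 100]
cup x -0.028 [92, 92, 92, 92, 93, 92, 93, 96, 96, 97, 99, 99, 100, 100, 101, 102, 102, 101, 103, 101]
cup x -0.022 [92, 91, 90, 91, 92, 92, 93, 95, 95, 97, 97, 98, 100, 100, 100, 100, 102, 101, 100, 102]
cup x -0.016 [92, 92, 92, 92, 91, 94, 94, 94, 94, 95, 98, 98, 99, 100, 100, 100, 101, 101, 101, 99]
cup x -0.010 [92, 92, 93, 93, 92, 93, 93, 93, 94, 97, 97, 97, 97, 99, 99, 100, 100, 101, 102, 100]
cup x -0.004 [93, 93, 93, 93, 92, 93, 94, 94, 95, 96, 97, 98, 98, 99, 100, 100, 99, 101, 101, 101]
handle [122, 43, 20, 59, 80]
lug [124, 99, 32, 43, 53]
[ 0.59525929 -0.37515469  0.2352246 ] 51.0
```

The front row is empty, and three reserve bars are in the rear row. Three bars lie in the cup along its lug wall, with gaps at y≈−35 and +35 mm. The cup and handle are in place and the arm is clear. Handing in.

```bash
python3 -c "
from bench import ticket; print(ticket.close_job())"
```

```text
the job is handed in; nothing more can be done
None
```

The job is handed in: four loose bars were on the bench, three solid ones now rest in the catch cup and the hollow one in the reject bin; the reserve row is still behind the lip and the tray is level (the hand-in returned no verdict).

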